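# Draw the valve plug out of the soft-serve head with the pull hook

### The arm

A 6-joint arm with a two-finger parallel gripper is mounted at the origin on the work surface. World frame = base frame: x ahead of the robot, y to its left, z up, the work surface at z = 0. Lengths are in m, angles in rad, forces in N, time in s.
With the tool pointing down it reaches from about 0.375 to 0.975 m from the base axis. Payload 3.8 kg.
Tool frame: the origin (TCP) lies at the very end of the fingers, on their centre line; the grasp point (between the pads) lies 19 mm behind it; y points along the fingers, x is the direction in which the jaws open and shut, and the axes are right-handed (so a half turn about y gives the same grasp; the last joint's range is limited). The gripper opens to 85 mm and grips with 20 to 120 N. Pads are 22 mm wide; open, the fingers measure 114 mm over their backs; the gripper's body (76 mm by 85 mm) begins 54 mm behind the grasp point. The pads swing forward as they close: fully open they stand 13 mm farther back than shut.
Start: joints at [1.258, 0.264, 1.604, -0, 1.274, -0.037], TCP at [0.184, 0.649, 0.231] pointing down, gripper open.
Joint ranges: [-2.63, 2.63], [-0.94, 2.18], [0.31, 2.57], [-1.31, 4.45], [0, 2.66], [-2.55, 2.55]. Speed limits (rad/s): [2.57, 2.57, 3.14, 3.14, 3.14, 3.14].

### API

Orientations are given as a rotation vector (axis times angle).
In Python, from workcell import bot, cams gives the robot as it stands.
- The arm moves only by the tool play_rows, never from a script. Its argument "motion" is a list of rows, each a list of 2 entries, a list of its own where there are three numbers: the shift along the world's x, y, z normalised to -1 to 1, where 1 is 400 mm, then the turn, a rotation vector about the world's x, y, z normalised to -1 to 1, where 1 is pi/4 rad. In form: [[[tx, ty, tz], [ax, ay, az]], ...]. A call has 1 to 10 rows; each row is the pose to reach, as a shift and turn from the pose commanded when the call began; what a row does not reach only later rows make up. A row lasts 1/8 s, in which the tool goes at most 62.5 mm and 10.7 degrees, less where a joint would pass 70% of its speed; a pose out of reach is approached as far as the arm can. A call with a number of a shift or a turn outside -1 to 1 is refused whole. A call with a gripper value outside its range is refused whole. "gripper" is the closure, from 0 (fully open) to 1 (shut), set as the call begins (left out, the last holds). The fingers move at their own pace and stop on an object; "squeeze" is the grip in N (left out, the last holds). Time passes only in rows, so rows that repeat a pose let the fingers close. It gives the time, the measured TCP pose, the force and the opening at its end, in the units of the state.
- bot.read_state(): the state, without advancing time (a new reading comes with each control period).
- cams.read_camera(name): name is "scene" or "top"; returns (picture, depth): 384x512x3 uint8, red, green, blue; 384x512 float32, m along the optical axis (not along the pixel's ray), 0 where there is no reading.
- cams.calibration(name): a dict with "mtx" (3x3 intrinsics, pixels), "R" (3x3) and "t" (3): a world point X has camera coordinates R X + t. Camera axes: x right, y down, z forward; pixel columns grow to the right and rows downward; lengths in m; the calibration is good to about 2 mm. A picture is of the moment at which its call begins. calibration takes no time and is no camera call.
- bot.finish_job(): hands the job in, once; it reports no verdict.
Trained networks look in the newest picture that a camera, given by its name, has taken for a name from the list of things; names that differ only in an ending like _2 or _b are one class to them, and where a whole thing is asked for, a point or a joint stands for the part that bears it (a point fixed in the world has none). Each returns a list of dicts, best first, with "conf" (0 to 1); they miss things now and then, are a little off and sometimes report something else, mostly with a low value. They report only what shows in the picture. A call takes as long as a camera call. They do not tell look-alikes from the thing itself.
- cams.recognise(camera, label): "xyz" ([x, y, z] in m, in the coordinates of the camera as it stood for that picture, good to about 4 mm: the middle of the surface that is visible of it).
- cams.regions_of(camera, label): "mask" (384x512 bool, what is visible of it).
- cams.mark_of(camera, label): "xyz" ([x, y, z] in m, in the coordinates of the camera as it stood for that picture, good to about 4 mm: a listed point, or the origin of a listed thing).
The state is a dict: "time": time; "q": joint angles; "joint_vel": joint speeds; "joint_torque": joint torques, N m; "tool_pos": TCP position; "tcp_rot": TCP orientation; "wrist_force": force on the tool from outside, world axes, zero at the start; "torque": the same for the moment, N m; "width": opening from 0.0 (shut) to 1.0 (fully open).
Only numpy, scipy, OpenCV 4.12 (cv2) and the standard library are available. Lean on these libraries where they do the work, as an engineer would, in place of code of your own. Each camera call takes 0.05 s, during which the arm holds its last target.

### The job

The soft-serve dispensing head is being stripped for washing: take the orange-handled pull hook from its holder, feel for the red eye of the plug deep in the bore, slip the hook's toe through it and draw the plug out. Lower it gently so that it stands upright in the dark tray, unhook it, and put the hook back in its holder. Never touch the plug with the gripper, do not lean hard on the plug, its eye or the bore with the hook, and leave everything else on the counter alone.

Things in the scene. Friction and masses are not known exactly. Their poses are not given: they have to be found in the camera images.
- head: Fixed dispensing head: white base 130 x 120 x 14 mm with an upright steel barrel, outer diameter 84 mm, rim 110 mm above the counter. Its bore is open at the top, 64 mm across and 95 mm deep: the floor is 15 mm above the counter. Origin on the bore's axis at counter level, z up.
- bore_mouth (a point): Centre of the bore's mouth, at rim height; axes as the head's. Two sprung rubber wipers on the bore's wall, at the head's +y and -y sides (16 mm wide, from 18 to 54 mm above the counter, up to 4 mm out of the wall), grip the plug and drag on it with 5 to 15 N until it has risen about 40 mm.
- plug: Loose white plastic plug with blue bands, 58 mm in diameter, 22 mm thick, 0.15 to 0.24 kg, standing on the bore's floor at the start. Origin: centre of its underside, z up. A red upright eye stands over the centre of its top face, open along the plug's x axis, to be hooked from either side; eye and plug count as one.
- plug_top (a point): Centre of the plug's top face; axes as the plug's. The eye, on a 14 mm stem: a foot 39 mm (y) x 10 mm (x) x 5 mm high and above it a level 5 mm round bar along y, 9.5 mm clear between them, 29 mm clear between the legs, 19.5 mm from the foot's underside to the bar's top. The foot stands 0 to 20 mm above the face: not measured, find it by touch. It is stiff and stays so.
- hook: Loose steel pull hook, 176 mm tall, 0.12 kg, upright, toe down. Origin: on the shank's axis, level with the toe's underside; z up along the shank, x the way the toe points. Shank 8 mm in diameter. 105 mm above the origin an orange collar, 52 mm in diameter, 8 mm thick; above it an orange handle 26 mm (x) by 18 mm (y) by 63 mm tall.
- hook_toe (a point): Middle of the notch of the hook, at the level of the toe's underside, 8 mm along +x from the shank's axis; axes as the hook's. The toe is 10 mm wide (y), 4 mm thick and reaches 15 mm from the shank's axis; at its end a lip 3 mm long stands 3 mm above it (7 mm above the underside), leaving a notch 8 mm wide between shank and lip.
- hook_grip (a point): Centre of the part of the handle to grip, on the shank's axis 148 mm above the toe's underside; grip across the 18 mm width (along the hook's y). Axes as the hook's.
- holder: Fixed grey open-topped holder, 60 x 55 mm on a 100 x 90 mm foot, rim 115 mm above the counter, its well 36 mm (x) by 31 mm (y) in plan. The hook stands with its collar on the rim, shank and toe in the well, toe to about the holder's +x, the shank's axis about 4 mm to the -x side of the well's centre. Origin: its centre at counter level.
- tray: Fixed dark steel tray, 220 mm (x) by 150 mm (y), 20 mm high, walls and floor 4 mm thick. Origin: centre of its underside. A blue seal ring (44 mm) and a white nozzle (36 mm) lie in its +x end, some 70 mm from the centre; the rest is free for the plug.
- seal_ring: Loose blue ring 44 mm in diameter, 8 mm high, in the tray; leave alone. Origin: centre of its underside.
- star_nozzle: Loose white nozzle, 36 mm in diameter, 30 mm high, in the tray; leave alone. Origin: centre of its underside.
- topping_jar: Loose jar with a green cap, 60 mm in diameter, 85 mm high; bystander. Origin: centre of its underside.
- syrup_tin: Loose yellow-labelled tin, 60 mm in diameter, 90 mm high; bystander. Origin: centre of its underside.
- cone_sleeves: Loose stack of paper cone sleeves, 66 mm in diameter, 100 mm high; bystander. Origin: centre of its underside.
- paper_cup: Loose cup, 76 mm in diameter, 75 mm high; bystander. Origin: centre of its underside.
- sundae_spoon: Loose spoon, 160 mm long, lying on the counter; bystander. Origin: centre of its underside.
Mind the look-alikes: they are no part of the job. Of the things like the hook, leave any that is yellow; of the rest the larger one is meant. What is shaped like the holder but green is not meant.

How it is judged:
By the outcome, as a careful person would: the job done as asked, in the order asked, and still so for the second after the job is handed in, with the robot touching nothing.
It also fails if it takes over 64 s, if anything falls off the work surface, if the arm or the gripper's body presses on something with over 40 N, if the wrist force passes 120 N, or if a joint passes its speed limit or range.

## Working session

There is one attempt and no reset: what is moved stays moved. The work goes in short steps, Python scripts to look and compute and a tool call to move; the robot and the scene stay as the last step left them, time stands still between calls to the robot, and variables do not carry over. Pictures are saved under pics/ and viewed, and the job is handed in when it is done.

Besides the shell and the picture viewer there is one more tool, called after "Request:" in YAML: its name, and indented under it one key for each argument. play_rows: Moves the arm, as the interface text tells. Its arguments: {"type":"object","properties":{"motion":{"type":"array","items":{"type":"array"}},"gripper":{"type":"number"},"squeeze":{"type":"number"}},"required":["motion"]}

```bash
ls; mkdir -p pics; python3 - <<'E'
from workcell import bot,cams
import cv2,numpy as np
print(bot.read_state())
for n in ("scene","top"):
    p,d=cams.read_camera(n); c=cams.calibration(n); print(n,c)
    cv2.imwrite(f"pics/{n}0.png",cv2.cvtColor(cv2.resize(p,(800,600),interpolation=cv2.INTER_CUBIC),cv2.COLOR_RGB2BGR))
    np.savez(f"{n}0.npz",p=p,d=d)
E
```

```text
pics
{'time': 0.0, 'q': array([ 1.25807879e+00,  2.64788461e-01,  1.60541918e+00,  2.42035252e-05,
        1.27368444e+00, -3.68991643e-02]), 'joint_vel': array([-0.00057835, -0.00311429, -0.00177728,  0.00059761, -0.00192648,
       -0.00085203]), 'joint_torque': array([-1.08584380e-03, -5.15105438e+01, -3.67321265e+01, -1.87051201e-04,
        1.25105929e-02,  5.86309774e-07]), 'tool_pos': array([0.18358858, 0.64877521, 0.22991384]), 'tcp_rot': array([-1.32848034, -1.00225912,  1.00541652]), 'wrist_force': array([ 0.75973126,  0.25062589, -0.45346946]), 'torque': array([-0.05515652,  0.01326972,  0.05875946]), 'width': 0.9984131493023712}
scene {'mtx': array([[378.39974153,   0.        , 255.85018548],
       [  0.        , 378.39974153, 191.23676008],
       [  0.        ,   0.        ,   1.        ]]), 'R': array([[-0.8733039 ,  0.48713681,  0.00616731],
       [ 0.40911973,  0.74019605, -0.53360178],
       [-0.26450209, -0.46347335, -0.84571337]]), 't': array([ 0.46760365, -0.19912729,  1.30033424])}
top {'mtx': array([[375.37746498,   0.        , 253.48786463],
       [  0.        , 375.37746498, 194.75523703],
       [  0.        ,   0.        ,   1.        ]]), 'R': array([[-0.01533551, -0.99968985, -0.01962222],
       [-0.99461001,  0.01726437, -0.10223925],
       [ 0.10254631,  0.01794856, -0.99456629]]), 't': array([0.07633904, 0.57611627, 1.32560292])}
```

View pics/scene0.png

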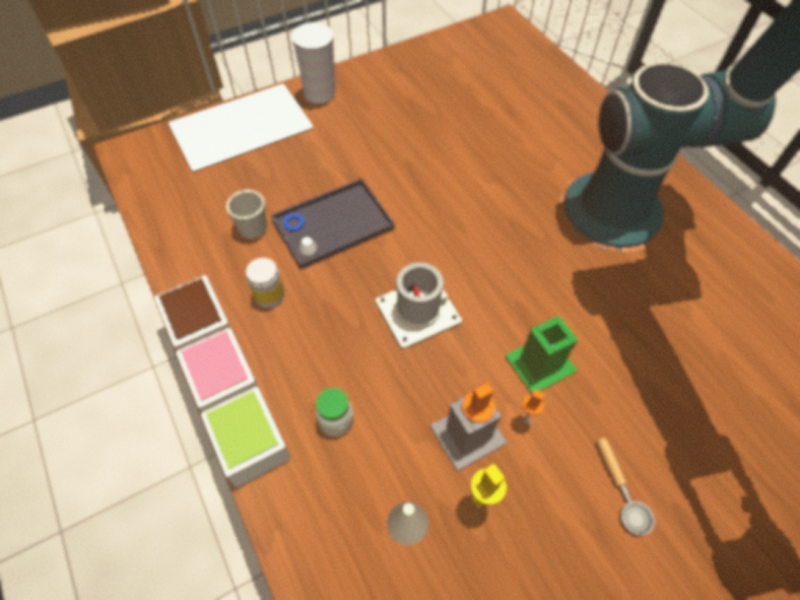

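View pics/top0.png

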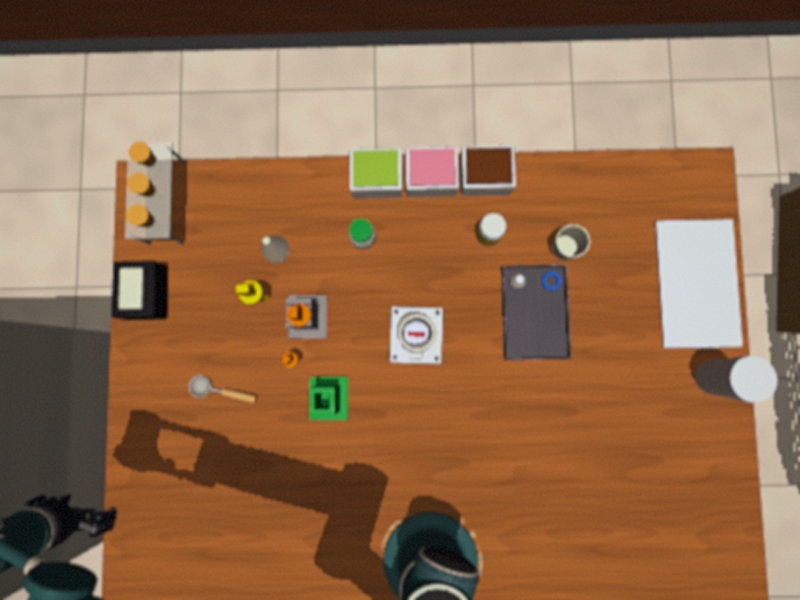

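The scene camera shows the orange hook in the grey holder near (475,420), the head at (418,290), and the tray at (333,222). The top camera shows the same three at (300,315), (416,335) and (536,312). The yellow hook, the small orange hook and the green holder are the look-alikes.

```bash
python3 - <<'E'
from workcell import bot,cams
import numpy as np
for n in ("scene","top"):
    cams.read_camera(n); c=cams.calibration(n)
    for l in ("head","bore_mouth","plug","plug_top","hook","hook_grip","hook_toe","holder","tray","star_nozzle","seal_ring"):
        r=cams.mark_of(n,l)
        print(n,l,[(np.round(c["R"].T@(np.array(x["xyz"])-c["t"]),4).tolist(),round(x["conf"],2)) for x in r[:4]])
print(bot.read_state()["time"])
E
python3 - <<'E'
import numpy as np,cv2
for n in("scene","top"):
    z=np.load(f"{n}0.npz");p=z["p"]
    c=(slice(150,310),slice(220,400)) if n=="scene" else (slice(160,280),slice(150,300))
    q=p[c];k=4
    cv2.imwrite(f"pics/{n}_crop.png",cv2.cvtColor(cv2.resize(q,None,fx=k,fy=k,interpolation=cv2.INTER_CUBIC),cv2.COLOR_RGB2BGR))
E
```

```text
scene head [([0.5067, 0.0226, -0.0009], 0.71)]
scene bore_mouth [([0.506, 0.02, 0.1133], 0.8), ([0.7152, -0.3327, -0.0], 0.43), ([0.5101, 0.0208, 0.0183], 0.19)]
scene plug [([0.507, 0.0204, 0.1102], 0.48), ([0.5092, 0.0226, 0.0157], 0.36)]
scene plug_top [([0.5115, 0.0261, 0.0381], 0.44)]
scene hook [([0.5531, 0.2769, 0.0088], 0.81), ([0.6027, 0.3858, -0.0029], 0.78), ([0.456, 0.3083, -0.0005], 0.75)]
scene hook_grip [([0.5495, 0.2767, 0.1608], 0.84), ([0.6059, 0.3845, 0.1492], 0.77), ([0.461, 0.307, 0.0985], 0.74), ([0.5507, 0.2748, 0.0108], 0.68)]
scene hook_toe [([0.6056, 0.3777, 0.0041], 0.56), ([0.4572, 0.3134, 0.0006], 0.44)]
scene holder [([0.3672, 0.2274, -0.0002], 0.9), ([0.5512, 0.2758, -0.0016], 0.89), ([0.7217, 0.3586, -0.0011], 0.22)]
scene tray [([0.5574, -0.2574, -0.0037], 0.87)]
scene star_nozzle [([0.6347, -0.215, 0.004], 0.55), ([0.3855, 0.4782, -0.002], 0.3)]
scene seal_ring [([0.7479, -0.1547, 0.0013], 0.33)]
top head [([0.5063, 0.0257, 0.0013], 0.88), ([0.6285, -0.2126, 0.0027], 0.75)]
top bore_mouth [([0.5095, 0.023, 0.1134], 0.82), ([0.5458, 0.2771, 0.1542], 0.4)]
top plug [([0.5076, 0.0224, 0.02], 0.73)]
top plug_top [([0.5093, 0.0255, 0.0412], 0.75)]
top hook [([0.6042, 0.3824, 0.0004], 0.72), ([0.4524, 0.3018, -0.0007], 0.53), ([0.5478, 0.2732, 0.0102], 0.52), ([0.6275, -0.2959, 0.0043], 0.16)]
top hook_grip [([0.6062, 0.3865, 0.1549], 0.64), ([0.547, 0.2793, 0.1552], 0.53)]
top hook_toe [([0.7416, 0.1481, 0.0005], 0.72), ([0.6013, 0.3789, 0.0025], 0.6)]
top holder [([0.3641, 0.2325, 0.0012], 0.9), ([0.5572, 0.2764, -0.0041], 0.68)]
top tray [([0.5593, -0.2565, -0.0002], 0.75)]
top star_nozzle [([0.631, -0.2148, 0.0019], 0.62), ([0.5095, 0.0209, 0.1131], 0.38), ([0.7191, 0.3501, 0.0024], 0.17)]
top seal_ring [([0.6278, -0.2934, 0.002], 0.48)]
1.3
```

View pics/scene_crop.png

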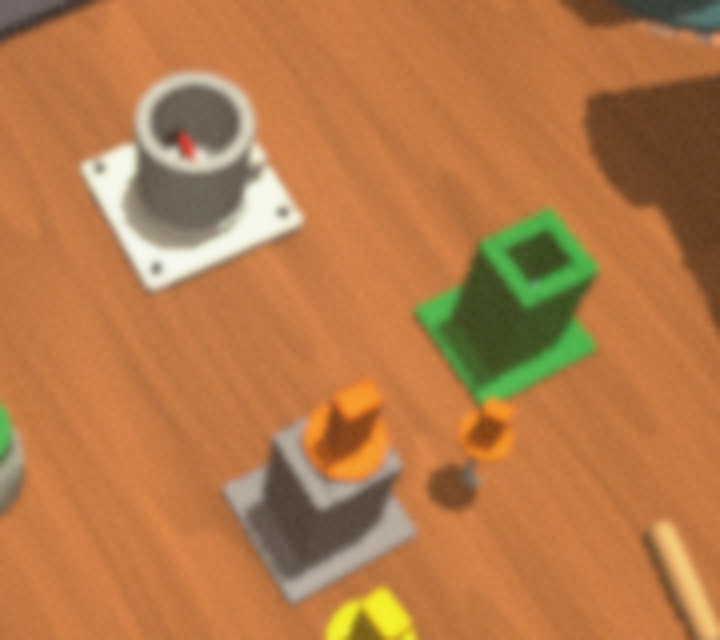

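View pics/top_crop.png

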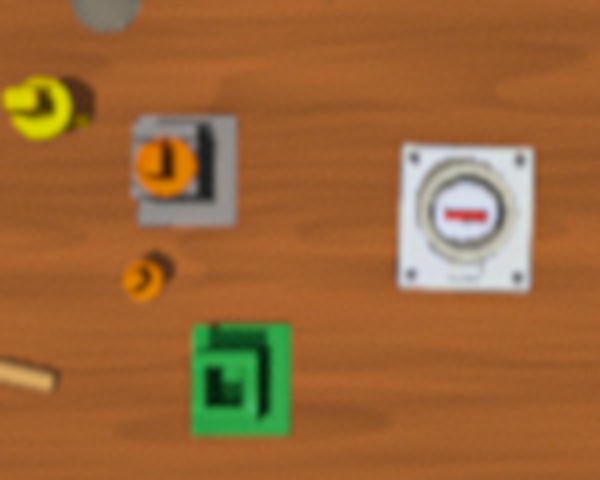

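```bash
cat > h.py <<'E'
import numpy as np,cv2
from workcell import cams
def cloud(n,d):
    c=cams.calibration(n);K=c["mtx"];v,u=np.mgrid[:384,:512]
    P=np.stack([(u-K[0,2])/K[0,0]*d,(v-K[1,2])/K[1,1]*d,d],-1)
    W=(P-c["t"])@c["R"]; W[d==0]=np.nan
    return W
E
python3 - <<'E'
from h import *
import cv2
for n in("scene","top"):
    z=np.load(f"{n}0.npz");p=z["p"].astype(int);W=cloud(n,z["d"])
    x,y,zz=W[...,0],W[...,1],W[...,2]
    def box(x0,x1,y0,y1,z0,z1): return (x>x0)&(x<x1)&(y>y0)&(y<y1)&(zz>z0)&(zz<z1)
    def rep(s,m):
        q=W[m]
        if len(q)<4: print(n,s,len(q));return
        r=cv2.minAreaRect((q[:,:2]*1000).astype(np.float32))
        print(n,s,len(q),"med",np.round(np.median(q,0)*1000,1),"mean",np.round(q.mean(0)*1000,1),"sd",np.round(q.std(0)*1000,1),"rect",np.round(r[0],1),np.round(r[1],1),round(r[2],1))
    rep("table",box(.4,.5,.1,.2,-.02,.02))
    hsv=cv2.cvtColor(z["p"],cv2.COLOR_RGB2HSV); H,S,V=hsv[...,0],hsv[...,1],hsv[...,2]
    red=((H<6)|(H>174))&(S>120)&(V>80)
    rep("red",red&box(.46,.56,-.03,.07,.02,.1))
    org=(S>180)&(H>6)&(H<20)&(V>120)
    A=box(.50,.60,.22,.33,.1,.2)
    rep("holder foot",box(.48,.63,.21,.35,.004,.02))
    rep("holder rim",box(.50,.60,.22,.33,.105,.117)&~org)
    rep("collar",org&box(.50,.60,.22,.33,.118,.13))
    rep("handle top",org&box(.50,.60,.22,.33,.170,.19))
    rep("handle side",org&box(.50,.60,.22,.33,.135,.165))
    rep("base",box(.42,.6,-.06,.11,.008,.022))
    m=box(.42,.6,-.06,.11,.105,.12);rep("rim",m)
    rep("plugface",box(.475,.54,-.015,.06,.025,.045)&~red)
    rep("tray rim",box(.4,.72,-.4,-.15,.016,.026))
    rep("tray floor",box(.44,.68,-.34,-.18,-.003,.010))
E
```

```text
scene table 1034 med [4.506e+02 1.516e+02 2.000e-01] mean [4.504e+02 1.510e+02 4.000e-01] sd [28.8 29.1  2.4] rect [450. 150.] [99.8 99.8] 0.1
scene red 19 med [508.1   5.9  51.3] mean [504.9   4.3  53.2] sd [ 5.8  9.7 11.3] rect [506.4   5.6] [31.9  9.4] 57.9
scene holder foot 570 med [587.9 306.2   8.1] mean [574.6 293.8   8.4] sd [30.4 27.9  2.8] rect [555.9 288.3] [113.4 144.6] 86.7
scene holder rim 210 med [578.3 294.8 114.7] mean [571.6 287.  113.9] sd [17.4 18.3  2.8] rect [558.6 279.4] [54.8 60.1] 89.6
scene collar 156 med [558.  286.3 123.4] mean [555.9 282.7 123.4] sd [12.5 12.7  1.7] rect [554.2 279.9] [42.  45.2] 42.6
scene handle top 104 med [554.9 279.9 185.1] mean [554.6 279.5 183.3] sd [7.5 5.5 4.9] rect [553.1 278.2] [17.5 25.5] 88.1
scene handle side 62 med [562.  285.5 149.8] mean [558.2 282.7 150. ] sd [7.9 5.2 8.8] rect [556.6 283. ] [14.7 28.8] 52.7
scene base 696 med [544.6  57.3  14.3] mean [528.2  43.4  14.3] sd [40.5 36.5  2.5] rect [511.1  24.7] [119.7 130. ] 87.3
scene rim 272 med [511.7  26.1 109.7] mean [511.5  25.3 109.5] sd [25.9 26.4  1.9] rect [510.4
[... 1182 characters left out ...]
ean [541.1 273.6 145. ] sd [6.5 5.1 5.8] rect [544.1 271. ] [ 9.2 22.7] 49.8
top base 637 med [501.6  27.4  15. ] mean [507.2  23.9  15. ] sd [45.3 42.4  2.9] rect [503.7  24.2] [182.1 142.1] 84.0
top rim 204 med [508.9  22.4 111.4] mean [508.7  22.8 111.2] sd [26.2 25.9  2.4] rect [508.2  22.5] [81.3 81.4] 44.5
top plugface 202 med [509.7  22.8  37.5] mean [509.4  23.   37. ] sd [17.  16.5  4. ] rect [509.2  27.2] [60.2 70.7] 9.1
top tray rim 274 med [ 599.2 -263.3   20.5] mean [ 577.2 -259.2   20.5] sd [84.5 62.6  2.5] rect [ 582.7 -257. ] [203.4 268.2] 89.5
top tray floor 2273 med [ 551.1 -259.1    4.7] mean [ 553.5 -259.     4.6] sd [66.6 43.4  2.8] rect [ 560.3 -260. ] [239.1 159.9] 0.1
```

```bash
python3 - <<'E'
from h import *
from workcell import bot
from scipy.spatial.transform import Rotation as Ro
s=bot.read_state();print(np.round(Ro.from_rotvec(s["tcp_rot"]).as_matrix(),3).tolist(),s["time"])
ims=[]
for i in range(4):
    p,d=cams.read_camera("top"); ims.append(p.astype(float))
p=np.mean(ims,0)
def onplane(n,uv,z):
    c=cams.calibration(n);r=np.linalg.inv(c["mtx"])@np.r_[uv.T,np.ones((1,len(uv)))]
    D=c["R"].T@r;o=-c["R"].T@c["t"];s=(z-o[2])/D[2];return (o[:,None]+D*s).T
def pca(w,z,win,s):
    v,u=np.mgrid[win[0]:win[1],win[2]:win[3]]
    ww=w[win[0]:win[1],win[2]:win[3]].clip(0)
    X=onplane("top",np.c_[u.ravel(),v.ravel()].astype(float),z)[:,:2]*1000;a=ww.ravel()
    m=(X*a[:,None]).sum(0)/a.sum();C=np.cov(X.T,aweights=a,ddof=0) if 0 else ((X-m).T*a)@(X-m)/a.sum()
    e,V=np.linalg.eigh(C);q=V[:,1];print(s,m,np.sqrt(e),"dir angle",np.degrees(np.arctan2(q[1],q[0]))%180)
r=p[...,0]-np.maximum(p[...,1],p[...,2])
rr=r.copy();rr[rr<50]=0
# crop window in px: top_crop origin (150,160) scale 4
pca(rr,.064,(205,222,258,275),"red")
cv2.imwrite("pics/red.png",cv2.cvtColor(cv2.resize(p[190:240,240:295].astype(np.uint8),None,fx=10,fy=10,interpolation=cv2.INTER_CUBIC),cv2.COLOR_RGB2BGR))
# handle top by minAreaRect from top mask; base by contour
white=((p.min(2)>150)).astype(np.uint8)
cn,_=cv2.findContours(white[185:240,240:290],cv2.RETR_EXTERNAL,cv2.CHAIN_APPROX_NONE);c=max(cn,key=cv2.contourArea)[:,0,:]+[240,185]
X=onplane("top",c.astype(float),.014)[:,:2]*1000;print("base",cv2.minAreaRect(X.astype(np.float32)))
g=p;sat=g.max(2)-g.min(2);grey=((sat<35)&(g.mean(2)>90)).astype(np.uint8)
cn,_=cv2.findContours(grey[180:225,175:215],cv2.RETR_EXTERNAL,cv2.CHAIN_APPROX_NONE);c=max(cn,key=cv2.contourArea)[:,0,:]+[175,180]
X=onplane("top",c.astype(float),.006)[:,:2]*1000;print("holder foot",cv2.minAreaRect(X.astype(np.float32)))
cv2.imwrite("pics/hook.png",cv2.cvtColor(cv2.resize(p[180:225,175:220].astype(np.uint8),None,fx=12,fy=12,interpolation=cv2.INTER_CUBIC),cv2.COLOR_RGB2BGR))
E
```

```text
[[0.272, 0.0, -0.962], [0.962, 0.0, 0.272], [0.0, -1.0, -0.0]] 1.3
red [507.15410041  23.2900687 ] [1.73219124 9.46731702] dir angle 87.56594800523986
base ((507.98553466796875, 23.10559844970703), (118.1274185180664, 127.92894744873047), 87.02526092529297)
holder foot ((556.87890625, 280.8081359863281), (92.61581420898438, 96.07064056396484), 89.0665054321289)
```

View pics/red.png

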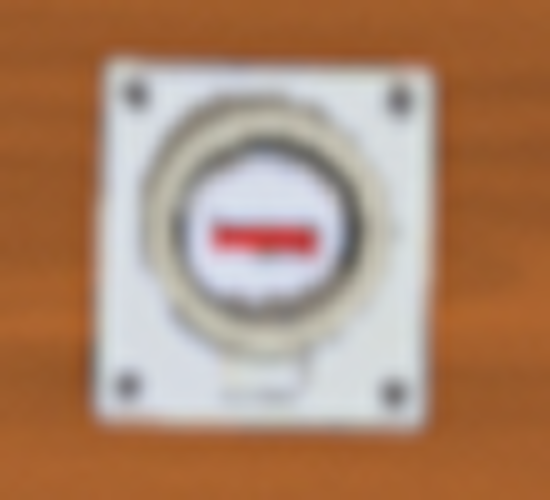

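View pics/hook.png

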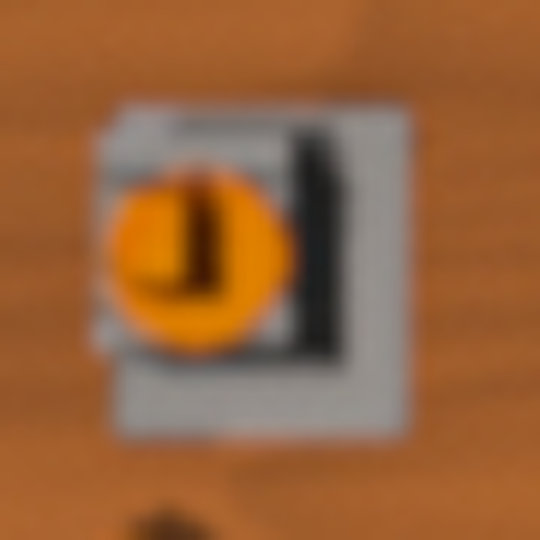

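Both cameras put the toe at world +x. The shank sits about 5 mm to the -x side of the well's centre, and the handle top is 186 mm high, as expected. The eye's yaw is about -2.5°. I'll move above the hook.

Request:
play_rows:
  motion:
    - [[0.921,-0.928,0],[0,0,0.307]]
    - [[0.921,-0.928,0],[0,0,0.307]]
    - [[0.921,-0.928,0],[0,0,0.307]]
    - [[0.921,-0.928,0],[0,0,0.307]]
    - [[0.921,-0.928,0],[0,0,0.307]]
    - [[0.921,-0.928,0],[0,0,0.307]]
    - [[0.921,-0.928,0],[0,0,0.307]]
    - [[0.921,-0.928,0],[0,0,0.307]]
    - [[0.921,-0.928,0],[0,0,0.307]]
    - [[0.921,-0.928,0],[0,0,0.307]]
  gripper: 0

```text
time: 2.75
tool_pos: [0.553, 0.2772, 0.2311]
tcp_rot: [-1.226, -1.181, 1.182]
wrist_force: [-0.7, -0.1, -0.3]
width: 0.997
```

Request:
play_rows:
  motion:
    - [[0,0,-0.1],[0,0,0]]
    - [[0,0,-0.2],[0,0,0]]
    - [[0,0,-0.23],[0,0,0]]
    - [[0,0,-0.23],[0,0,0]]

```text
time: 3.25
tool_pos: [0.551, 0.2791, 0.1388]
tcp_rot: [-1.224, -1.183, 1.186]
wrist_force: [0.4, 0.4, 0.9]
width: 0.997
```

```bash
python3 - <<'E'
from h import *
p,d=cams.read_camera("scene")
cv2.imwrite("pics/s1.png",cv2.cvtColor(cv2.resize(p[200:310,240:390],None,fx=5,fy=5,interpolation=cv2.INTER_CUBIC),cv2.COLOR_RGB2BGR))
p,d=cams.read_camera("top")
cv2.imwrite("pics/t1.png",cv2.cvtColor(cv2.resize(p[160:260,140:260],None,fx=5,fy=5,interpolation=cv2.INTER_CUBIC),cv2.COLOR_RGB2BGR))
E
```

```text
(no output)
```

View pics/s1.png

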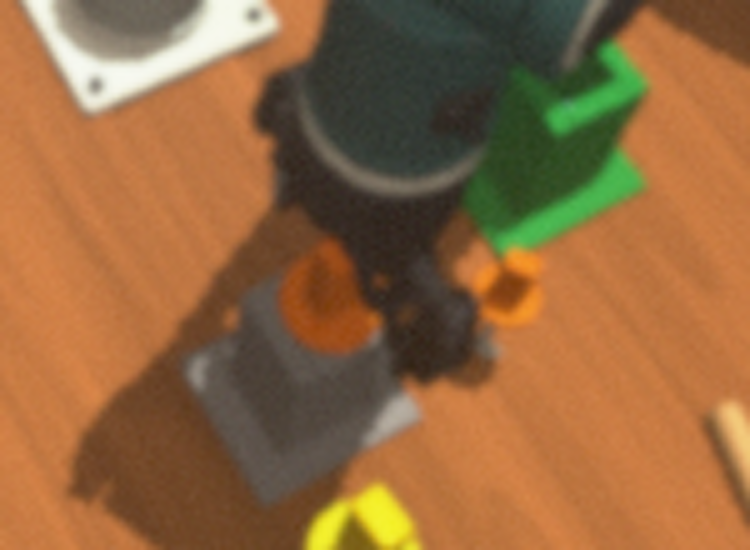

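The fingers straddle the handle, clear of the small look-alike hook. I'll close the gripper.

Request:
play_rows:
  motion:
    - [[0,0,0],[0,0,0]]
    - [[0,0,0],[0,0,0]]
    - [[0,0,0],[0,0,0]]
    - [[0,0,0],[0,0,0]]
    - [[0,0,0],[0,0,0]]
    - [[0,0,0],[0,0,0]]
  gripper: 1
  squeeze: 70

```text
time: 4.1
tool_pos: [0.5524, 0.2782, 0.1396]
tcp_rot: [-1.226, -1.184, 1.183]
wrist_force: [-0.5, 0.0, 3.2]
width: 0.205
```

Request:
play_rows:
  motion:
    - [[0,0,0.05],[0,0,0]]
    - [[0,0,0.15],[0,0,0]]
    - [[0,0,0.275],[0,0,0]]
    - [[0,0,0.375],[0,0,0]]
    - [[0,0,0.375],[0,0,0]]
    - [[0,0,0.375],[0,0,0]]

```text
time: 4.85
tool_pos: [0.5518, 0.2781, 0.289]
tcp_rot: [-1.225, -1.183, 1.184]
wrist_force: [-0.0, 0.4, -2.2]
width: 0.202
```

```bash
python3 - <<'E'
from h import *
from workcell import bot
p,d=cams.read_camera("scene");np.savez("s2.npz",p=p,d=d)
c=cams.calibration("scene")
for l in("hook_toe","hook_grip","hook"):
    print(l,[(np.round(c["R"].T@(np.array(x["xyz"])-c["t"]),4).tolist(),round(x["conf"],2)) for x in cams.mark_of("scene",l)[:4]])
cv2.imwrite("pics/s2.png",cv2.cvtColor(cv2.resize(p[160:310,220:390],None,fx=4,fy=4,interpolation=cv2.INTER_CUBIC),cv2.COLOR_RGB2BGR))
s=bot.read_state();print({k:np.round(s[k],4).tolist() for k in("time","tool_pos","wrist_force","torque","width")})
E
```

```text
hook_toe [([0.5565, 0.2773, 0.1637], 0.77), ([0.6071, 0.3795, 0.0017], 0.7), ([0.451, 0.3121, 0.0008], 0.5)]
hook_grip [([0.5505, 0.2792, 0.3104], 0.72), ([0.6056, 0.3846, 0.1497], 0.58), ([0.461, 0.3071, 0.0947], 0.48)]
hook [([0.607, 0.3831, -0.0023], 0.7), ([0.5508, 0.2761, 0.1581], 0.6), ([0.4556, 0.3069, 0.0006], 0.49)]
{'time': 5.05, 'tool_pos': [0.5512, 0.2779, 0.2871], 'wrist_force': [0.9322, 0.0719, -1.0991], 'torque': [-0.0191, 0.0233, -0.0146], 'width': 0.1997}
```

View pics/s2.png

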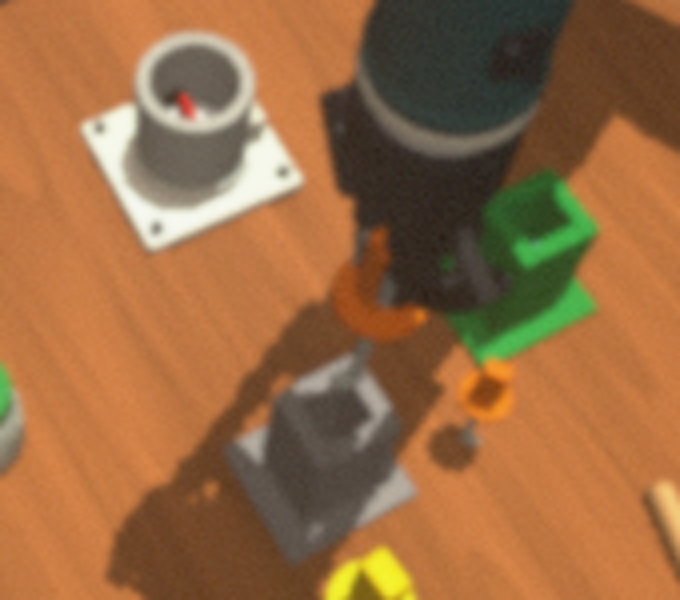

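The hook is held upright with its toe to +x. I'll carry it over the bore.

Request:
play_rows:
  motion:
    - [[-0.1235,-0.635,0],[0,0,0]]
    - [[-0.1235,-0.635,0],[0,0,0]]
    - [[-0.1235,-0.635,0],[0,0,0]]
    - [[-0.1235,-0.635,0],[0,0,0]]
    - [[-0.1235,-0.635,0],[0,0,0]]
    - [[-0.1235,-0.635,0],[0,0,0]]
    - [[-0.1235,-0.635,0],[0,0,0]]

```text
time: 5.92
tool_pos: [0.503, 0.0255, 0.2889]
tcp_rot: [-1.224, -1.184, 1.184]
wrist_force: [-0.7, 0.3, -1.2]
width: 0.196
```

```bash
python3 - <<'E'
from h import *
from workcell import bot
for n in("scene","top"):
    p,d=cams.read_camera(n);np.savez(n+"3.npz",p=p,d=d)
    c=cams.calibration(n)
    for l in("hook_toe","hook_grip","hook","bore_mouth","plug_top"):
        print(n,l,[(np.round(c["R"].T@(np.array(x["xyz"])-c["t"]),4).tolist(),round(x["conf"],2)) for x in cams.mark_of(n,l)[:4]])
    w=p[120:250,190:340] if n=="scene" else p[160:270,210:330]
    cv2.imwrite(f"pics/{n}3.png",cv2.cvtColor(cv2.resize(w,None,fx=5,fy=5,interpolation=cv2.INTER_CUBIC)[:600],cv2.COLOR_RGB2BGR))
s=bot.read_state();print({k:np.round(s[k],4).tolist() for k in("time","tool_pos","tcp_rot","wrist_force","torque","width")})
E
```

```text
scene hook_toe [([0.6036, 0.3814, 0.0026], 0.93), ([0.5105, 0.0254, 0.163], 0.89), ([0.4546, 0.3136, 0.0007], 0.74)]
scene hook_grip [([0.6058, 0.3817, 0.1495], 0.85), ([0.4626, 0.3086, 0.0937], 0.71), ([0.5045, 0.0278, 0.3084], 0.63)]
scene hook [([0.604, 0.3853, -0.0002], 0.89), ([0.5007, 0.0245, 0.1599], 0.81), ([0.4532, 0.3052, -0.0017], 0.52)]
scene bore_mouth [([0.5044, 0.0226, 0.1103], 0.87), ([0.7463, -0.1533, 0.002], 0.5), ([0.7165, -0.3307, -0.0025], 0.25)]
scene plug_top [([0.6336, -0.2942, 0.0042], 0.53), ([0.5087, 0.0275, 0.0405], 0.42)]
top hook_toe [([0.603, 0.3791, 0.0001], 0.52)]
top hook_grip [([0.6066, 0.3856, 0.1528], 0.6), ([0.4533, 0.3013, 0.1001], 0.59)]
top hook [([0.6028, 0.3827, -0.0012], 0.55), ([0.455, 0.3032, 0.0026], 0.4)]
top bore_mouth [([0.5098, 0.0214, 0.1128], 0.79), ([0.7139, -0.3311, 0.0018], 0.63)]
top plug_top []
{'time': 6.525, 'tool_pos': [0.5028, 0.0244, 0.2893], 'tcp_rot': [-1.2254, -1.1837, 1.1837], 'wrist_force': [-0.1222, -0.3149, 0.3242], 'torque': [-0.0061, 0.0428, 0.0752], 'width': 0.2023}
```

View pics/scene3.png

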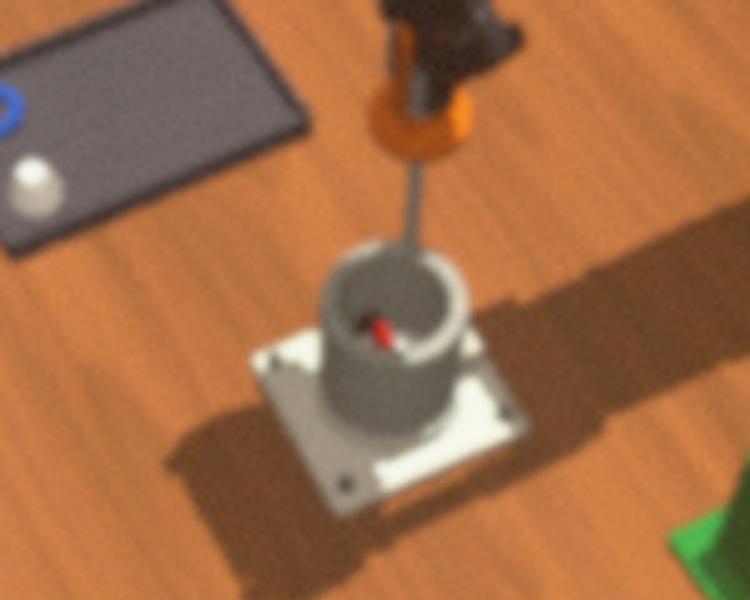

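Request:
play_rows:
  motion:
    - [[0,0,-0.07],[0,0,0]]
    - [[0,0,-0.14],[0,0,0]]
    - [[0,0,-0.18],[0,0,0]]
    - [[0,0,-0.18],[0,0,0]]
    - [[0,0,-0.18],[0,0,0]]

```text
time: 7.15
tool_pos: [0.5036, 0.0243, 0.2184]
tcp_rot: [-1.227, -1.185, 1.183]
wrist_force: [0.2, -0.6, -0.4]
width: 0.205
```

Request:
play_rows:
  motion:
    - [[0,0,-0.01],[0,0,0]]
    - [[0,0,-0.02],[0,0,0]]
    - [[0,0,-0.025],[0,0,0]]
    - [[0,0,-0.025],[0,0,0]]

```text
time: 7.65
tool_pos: [0.5026, 0.0243, 0.207]
tcp_rot: [-1.225, -1.183, 1.184]
wrist_force: [0.4, -0.5, -1.4]
width: 0.198
```

Request:
play_rows:
  motion:
    - [[0,0,-0.0025],[0,0,0]]
    - [[0,0,-0.005],[0,0,0]]
    - [[0,0,-0.005],[0,0,0]]

```text
time: 8.02
tool_pos: [0.5027, 0.0243, 0.2052]
tcp_rot: [-1.225, -1.183, 1.184]
wrist_force: [0.5, -0.4, -1.6]
width: 0.205
```

Request:
play_rows:
  motion:
    - [[0,0,-0.0025],[0,0,0]]
    - [[0,0,-0.0025],[0,0,0]]

```text
time: 8.28
tool_pos: [0.5027, 0.0243, 0.2042]
tcp_rot: [-1.225, -1.183, 1.184]
wrist_force: [-0.7, -0.5, -1.9]
width: 0.2
```

Request:
play_rows:
  motion:
    - [[0,0,-0.0025],[0,0,0]]
    - [[0,0,-0.0025],[0,0,0]]

```text
time: 8.52
tool_pos: [0.5027, 0.0243, 0.2032]
tcp_rot: [-1.225, -1.183, 1.184]
wrist_force: [-0.9, -0.1, -0.8]
width: 0.204
```

Request:
play_rows:
  motion:
    - [[0,0,-0.0025],[0,0,0]]
    - [[0,0,-0.0025],[0,0,0]]

```text
time: 8.78
tool_pos: [0.5027, 0.0243, 0.2022]
tcp_rot: [-1.225, -1.183, 1.184]
wrist_force: [1.0, 0.3, -1.8]
width: 0.204
```

Request:
play_rows:
  motion:
    - [[0,0,-0.0025],[0,0,0]]
    - [[0,0,-0.0025],[0,0,0]]

```text
time: 9.02
tool_pos: [0.5027, 0.0243, 0.2012]
tcp_rot: [-1.225, -1.183, 1.184]
wrist_force: [-0.2, 0.2, -1.5]
width: 0.201
```

Request:
play_rows:
  motion:
    - [[0,0,-0.0025],[0,0,0]]
    - [[0,0,-0.0025],[0,0,0]]

```text
time: 9.28
tool_pos: [0.5027, 0.0243, 0.2002]
tcp_rot: [-1.225, -1.184, 1.184]
wrist_force: [0.4, 0.4, -1.5]
width: 0.2
```

Request:
play_rows:
  motion:
    - [[0,0,-0.0025],[0,0,0]]
    - [[0,0,-0.0025],[0,0,0]]

```text
time: 9.52
tool_pos: [0.5027, 0.0243, 0.1992]
tcp_rot: [-1.225, -1.183, 1.184]
wrist_force: [0.5, -0.7, -0.4]
width: 0.199
```

Request:
play_rows:
  motion:
    - [[0,0,-0.0025],[0,0,0]]
    - [[0,0,-0.0025],[0,0,0]]

```text
time: 9.78
tool_pos: [0.5027, 0.0243, 0.1982]
tcp_rot: [-1.225, -1.183, 1.184]
wrist_force: [0.1, -0.0, -0.4]
width: 0.197
```

Request:
play_rows:
  motion:
    - [[0,0,-0.0025],[0,0,0]]
    - [[0,0,-0.0025],[0,0,0]]

```text
time: 10.02
tool_pos: [0.5028, 0.0243, 0.1972]
tcp_rot: [-1.225, -1.183, 1.184]
wrist_force: [0.4, 0.2, -1.5]
width: 0.199
```

Request:
play_rows:
  motion:
    - [[0,0,-0.0025],[0,0,0]]
    - [[0,0,-0.0025],[0,0,0]]

```text
time: 10.28
tool_pos: [0.5027, 0.0243, 0.1962]
tcp_rot: [-1.225, -1.183, 1.184]
wrist_force: [0.2, -0.4, -1.0]
width: 0.197
```

Request:
play_rows:
  motion:
    - [[0,0,-0.0025],[0,0,0]]
    - [[0,0,-0.0025],[0,0,0]]

```text
time: 10.52
tool_pos: [0.5028, 0.0243, 0.1952]
tcp_rot: [-1.225, -1.184, 1.184]
wrist_force: [-0.6, -0.8, -1.1]
width: 0.197
```

Request:
play_rows:
  motion:
    - [[0,0,-0.0025],[0,0,0]]
    - [[0,0,-0.0025],[0,0,0]]

```text
time: 10.78
tool_pos: [0.5031, 0.0243, 0.195]
tcp_rot: [-1.226, -1.184, 1.183]
wrist_force: [-1.3, -0.5, 3.1]
width: 0.204
```

Request:
play_rows:
  motion:
    - [[0,0,-0.0025],[0,0,0]]
    - [[0,0,-0.0025],[0,0,0]]

```text
time: 11.02
tool_pos: [0.5033, 0.0243, 0.1948]
tcp_rot: [-1.226, -1.185, 1.183]
wrist_force: [-1.9, 0.0, 8.9]
width: 0.202
```

I felt contact on the bar at TCP z ≈ 0.195, so its top is at about 66 mm. Next I'll rise, back off to -x, and come down to the window.

Request:
play_rows:
  motion:
    - [[0,0,0.02],[0,0,0]]
    - [[-0.02,0,0.02],[0,0,0]]
    - [[-0.0425,0.0015,0.02],[0,0,0]]
    - [[-0.0425,0.0015,0.02],[0,0,0]]
    - [[-0.0425,0.0015,0.01],[0,0,0]]
    - [[-0.0425,0.0015,0.004],[0,0,0]]
    - [[-0.0425,0.0015,0.004],[0,0,0]]

```text
time: 11.9
tool_pos: [0.4856, 0.0249, 0.1944]
tcp_rot: [-1.225, -1.183, 1.184]
wrist_force: [0.6, 0.1, -1.6]
width: 0.199
```

Request:
play_rows:
  motion:
    - [[0,0,-0.004],[0,0,0]]
    - [[0,0,-0.008],[0,0,0]]
    - [[0,0,-0.008],[0,0,0]]

```text
time: 12.28
tool_pos: [0.4857, 0.0249, 0.1915]
tcp_rot: [-1.225, -1.183, 1.184]
wrist_force: [0.0, -0.6, -1.9]
width: 0.203
```

Request:
play_rows:
  motion:
    - [[0,0,-0.006],[0,0,0]]
    - [[0,0,-0.012],[0,0,0]]
    - [[0,0,-0.018],[0,0,0]]
    - [[0,0,-0.024],[0,0,0]]
    - [[0,0,-0.024],[0,0,0]]

```text
time: 12.9
tool_pos: [0.4856, 0.0249, 0.1817]
tcp_rot: [-1.225, -1.183, 1.184]
wrist_force: [0.4, 0.1, -1.8]
width: 0.2
```

Request:
play_rows:
  motion:
    - [[0.005,0,0],[0,0,0]]
    - [[0.01,0,0],[0,0,0]]
    - [[0.015,-0.0005,0],[0,0,0]]
    - [[0.015,-0.0005,0],[0,0,0]]

```text
time: 13.4
tool_pos: [0.4921, 0.0247, 0.1822]
tcp_rot: [-1.226, -1.184, 1.184]
wrist_force: [-0.6, -0.1, -0.7]
width: 0.207
```

Request:
play_rows:
  motion:
    - [[0.005,0,0],[0,0,0]]
    - [[0.0075,0,0],[0,0,0]]
    - [[0.0075,0,0],[0,0,0]]

```text
time: 13.78
tool_pos: [0.4949, 0.0247, 0.1821]
tcp_rot: [-1.225, -1.184, 1.184]
wrist_force: [-0.9, 0.2, -1.6]
width: 0.202
```

Request:
play_rows:
  motion:
    - [[0.0025,0,0],[0,0,0]]
    - [[0.005,0,0],[0,0,0]]
    - [[0.005,0,0],[0,0,0]]

```text
time: 14.15
tool_pos: [0.4969, 0.0247, 0.1821]
tcp_rot: [-1.225, -1.184, 1.184]
wrist_force: [0.6, -0.4, -1.2]
width: 0.201
```

Request:
play_rows:
  motion:
    - [[0.0025,0,0],[0,0,0]]
    - [[0.005,0,0],[0,0,0]]
    - [[0.005,0,0],[0,0,0]]

```text
time: 14.52
tool_pos: [0.4989, 0.0247, 0.1821]
tcp_rot: [-1.225, -1.184, 1.184]
wrist_force: [-0.4, 0.1, -1.4]
width: 0.204
```

Request:
play_rows:
  motion:
    - [[0.0025,0,0],[0,0,0]]
    - [[0.0025,0,0],[0,0,0]]

```text
time: 14.78
tool_pos: [0.4999, 0.0247, 0.1821]
tcp_rot: [-1.225, -1.184, 1.184]
wrist_force: [0.3, -0.2, -0.2]
width: 0.199
```

Request:
play_rows:
  motion:
    - [[0.0025,0,0],[0,0,0]]
    - [[0.0025,0,0],[0,0,0]]

```text
time: 15.02
tool_pos: [0.5009, 0.0247, 0.1821]
tcp_rot: [-1.225, -1.184, 1.184]
wrist_force: [0.3, 0.6, -1.3]
width: 0.201
```

Request:
play_rows:
  motion:
    - [[0.0025,0,0],[0,0,0]]
    - [[0.0025,0,0],[0,0,0]]

```text
time: 15.28
tool_pos: [0.5019, 0.0247, 0.1821]
tcp_rot: [-1.225, -1.184, 1.184]
wrist_force: [-0.2, -0.3, -1.1]
width: 0.202
```

Request:
play_rows:
  motion:
    - [[0.0025,0,0],[0,0,0]]
    - [[0.0025,0,0],[0,0,0]]

```text
time: 15.52
tool_pos: [0.5029, 0.0247, 0.1821]
tcp_rot: [-1.225, -1.184, 1.184]
wrist_force: [0.4, 0.2, -0.9]
width: 0.2
```

Request:
play_rows:
  motion:
    - [[0.0025,0,0],[0,0,0]]
    - [[0.0025,0,0],[0,0,0]]

```text
time: 15.78
tool_pos: [0.5039, 0.0247, 0.1821]
tcp_rot: [-1.225, -1.184, 1.184]
wrist_force: [-0.8, 0.8, -1.6]
width: 0.201
```

Request:
play_rows:
  motion:
    - [[0.0025,0,0],[0,0,0]]
    - [[0.0025,0,0],[0,0,0]]

```text
time: 16.02
tool_pos: [0.5044, 0.0247, 0.1819]
tcp_rot: [-1.225, -1.183, 1.184]
wrist_force: [-1.5, -0.0, -0.4]
width: 0.201
```

Request:
play_rows:
  motion:
    - [[0.0015,0,0],[0,0,0]]
    - [[0.0015,0,0],[0,0,0]]

```text
time: 16.27
tool_pos: [0.5049, 0.0247, 0.1819]
tcp_rot: [-1.224, -1.183, 1.184]
wrist_force: [-2.3, -0.3, 0.0]
width: 0.201
```

The shank touched the bar, so the toe is through the eye. I'll back off about 2 mm to centre the notch and lift slowly.

Request:
play_rows:
  motion:
    - [[-0.0055,0,0],[0,0,0]]
    - [[-0.0055,0,0.005],[0,0,0]]
    - [[-0.0055,0,0.01],[0,0,0]]
    - [[-0.0055,0,0.0125],[0,0,0]]
    - [[-0.0055,0,0.0125],[0,0,0]]

```text
time: 16.9
tool_pos: [0.5032, 0.0247, 0.1866]
tcp_rot: [-1.225, -1.184, 1.184]
wrist_force: [1.5, 0.5, -6.8]
width: 0.202
```

Request:
play_rows:
  motion:
    - [[0,0,0.004],[0,0,0]]
    - [[0,0,0.008],[0,0,0]]
    - [[0,0,0.012],[0,0,0]]
    - [[0,0,0.016],[0,0,0]]

```text
time: 17.4
tool_pos: [0.5027, 0.0247, 0.1932]
tcp_rot: [-1.225, -1.183, 1.184]
wrist_force: [-0.5, 0.3, -8.8]
width: 0.204
```

Request:
play_rows:
  motion:
    - [[0,0,0.005],[0,0,0]]
    - [[0,0,0.01],[0,0,0]]
    - [[0,0,0.015],[0,0,0]]
    - [[0,0,0.02],[0,0,0]]
    - [[0,0,0.025],[0,0,0]]
    - [[0,0,0.03],[0,0,0]]
    - [[0,0,0.035],[0,0,0]]
    - [[0,0,0.04],[0,0,0]]
    - [[0,0,0.045],[0,0,0]]
    - [[0,0,0.05],[0,0,0]]

```text
time: 18.65
tool_pos: [0.5033, 0.0247, 0.2137]
tcp_rot: [-1.226, -1.184, 1.184]
wrist_force: [0.4, -0.0, -9.1]
width: 0.204
```

Request:
play_rows:
  motion:
    - [[0,0,0.005],[0,0,0]]
    - [[0,0,0.01],[0,0,0]]
    - [[0,0,0.015],[0,0,0]]
    - [[0,0,0.02],[0,0,0]]
    - [[0,0,0.025],[0,0,0]]
    - [[0,0,0.03],[0,0,0]]
    - [[0,0,0.035],[0,0,0]]
    - [[0,0,0.04],[0,0,0]]
    - [[0,0,0.045],[0,0,0]]
    - [[0,0,0.05],[0,0,0]]

```text
time: 19.9
tool_pos: [0.5032, 0.0247, 0.2336]
tcp_rot: [-1.225, -1.184, 1.184]
wrist_force: [-0.9, 1.0, -3.0]
width: 0.202
```

Request:
play_rows:
  motion:
    - [[0,0,0.01],[0,0,0]]
    - [[0,0,0.025],[0,0,0]]
    - [[0,0,0.045],[0,0,0]]
    - [[0,0,0.07],[0,0,0]]
    - [[0,0,0.1],[0,0,0]]
    - [[0,0,0.13],[0,0,0]]
    - [[0,0,0.155],[0,0,0]]
    - [[0,0,0.17],[0,0,0]]
    - [[0,0,0.175],[0,0,0]]
    - [[0,0,0.175],[0,0,0]]

```text
time: 21.15
tool_pos: [0.5031, 0.0247, 0.3033]
tcp_rot: [-1.225, -1.183, 1.184]
wrist_force: [0.0, 0.4, -3.0]
width: 0.204
```

```bash
python3 - <<'E'
from h import *
from workcell import bot
n="scene"
p,d=cams.read_camera(n)
c=cams.calibration(n)
for l in("hook_toe","plug","plug_top"):
        print(n,l,[(np.round(c["R"].T@(np.array(x["xyz"])-c["t"]),4).tolist(),round(x["conf"],2)) for x in cams.mark_of(n,l)[:4]])
w=p[110:230,190:340]
cv2.imwrite(f"pics/{n}4.png",cv2.cvtColor(cv2.resize(w,None,fx=5,fy=5,interpolation=cv2.INTER_CUBIC)[:600],cv2.COLOR_RGB2BGR))
s=bot.read_state();print({k:np.round(s[k],4).tolist() for k in("time","tool_pos","tcp_rot","wrist_force","torque","width")})
E
```

```text
scene hook_toe [([0.6041, 0.3794, 0.0057], 0.6), ([0.5074, 0.0246, 0.1783], 0.57), ([0.4554, 0.3095, 0.0016], 0.47)]
scene plug [([0.5087, 0.0225, 0.1356], 0.63)]
scene plug_top [([0.5114, 0.0236, 0.1347], 0.31)]
{'time': 21.35, 'tool_pos': [0.5029, 0.0247, 0.3029], 'tcp_rot': [-1.2247, -1.1829, 1.1841], 'wrist_force': [-0.0044, 0.0946, -2.9799], 'torque': [-0.0534, 0.0136, -0.0525], 'width': 0.2026}
```

View pics/scene4.png

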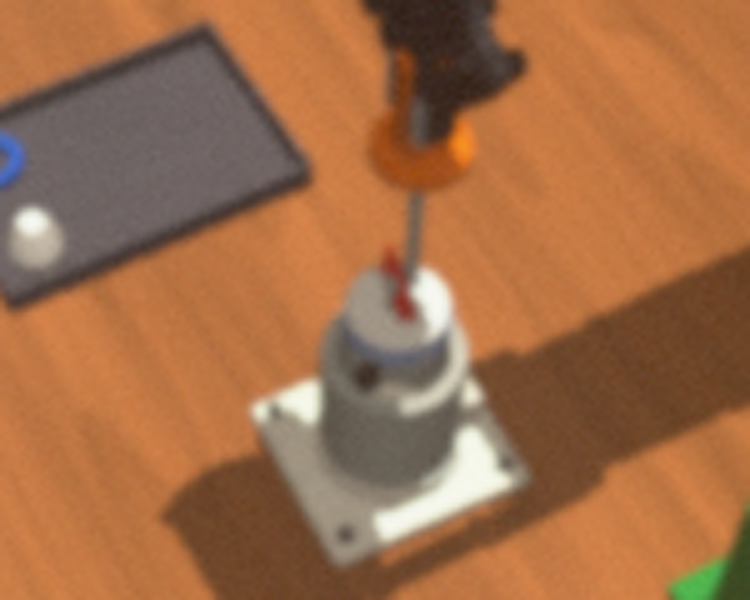

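The plug is out and hanging upright on the hook. I'll carry it smoothly over the tray's -x half.

Request:
play_rows:
  motion:
    - [[0,-0.0075,0],[0,0,0]]
    - [[0.002,-0.0275,0],[0,0,0]]
    - [[0.005,-0.0625,0],[0,0,0]]
    - [[0.008,-0.1125,0],[0,0,0]]
    - [[0.012,-0.1725,0],[0,0,0]]
    - [[0.016,-0.24,0],[0,0,0]]
    - [[0.019,-0.3075,0],[0,0,0]]
    - [[0.022,-0.375,0],[0,0,0]]
    - [[0.024,-0.435,0],[0,0,0]]
    - [[0.025,-0.49,0],[0,0,0]]

```text
time: 22.6
tool_pos: [0.5129, -0.1733, 0.3034]
tcp_rot: [-1.226, -1.183, 1.183]
wrist_force: [-0.9, 0.2, -4.1]
width: 0.202
```

Request:
play_rows:
  motion:
    - [[0,-0.05,0],[0,0,0]]
    - [[0,-0.095,0],[0,0,0]]
    - [[0,-0.1325,0],[0,0,0]]
    - [[0,-0.1625,0],[0,0,0]]
    - [[0,-0.185,0],[0,0,0]]
    - [[0,-0.2,0],[0,0,0]]
    - [[0,-0.21,0],[0,0,0]]
    - [[0,-0.215,0],[0,0,0]]
    - [[0,-0.215,0],[0,0,0]]

```text
time: 23.72
tool_pos: [0.5132, -0.2572, 0.3035]
tcp_rot: [-1.225, -1.184, 1.184]
wrist_force: [-0.5, 0.3, -4.4]
width: 0.201
```

```bash
python3 - <<'E'
from h import *
from workcell import bot
n="scene"
p,d=cams.read_camera(n)
c=cams.calibration(n)
for l in("hook_toe","plug","plug_top"):
        print(n,l,[(np.round(c["R"].T@(np.array(x["xyz"])-c["t"]),4).tolist(),round(x["conf"],2)) for x in cams.mark_of(n,l)[:4]])
w=p[60:180,150:300]
cv2.imwrite(f"pics/{n}5.png",cv2.cvtColor(cv2.resize(w,None,fx=5,fy=5,interpolation=cv2.INTER_CUBIC)[:600],cv2.COLOR_RGB2BGR))
s=bot.read_state();print({k:np.round(s[k],4).tolist() for k in("time","tool_pos","tcp_rot","wrist_force","torque","width")})
E
```

```text
scene hook_toe [([0.6057, 0.3792, 0.0038], 0.69), ([0.5178, -0.2556, 0.178], 0.66), ([0.4527, 0.3128, 0.0007], 0.56)]
scene plug [([0.5206, -0.2607, 0.1351], 0.51)]
scene plug_top [([0.5175, -0.2578, 0.1581], 0.83), ([0.7459, 0.148, 0.0048], 0.58)]
{'time': 23.925, 'tool_pos': [0.5132, -0.2571, 0.3035], 'tcp_rot': [-1.2253, -1.1839, 1.1838], 'wrist_force': [-0.5593, 0.4194, -2.7343], 'torque': [0.0192, 0.0049, -0.0151], 'width': 0.1977}
```

View pics/scene5.png

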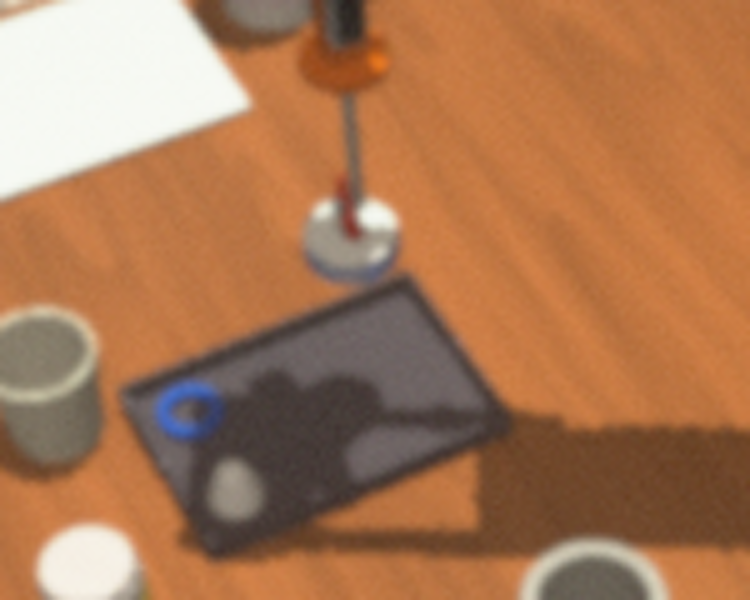

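Request:
play_rows:
  motion:
    - [[0,0,-0.01],[0,0,0]]
    - [[0,0,-0.03],[0,0,0]]
    - [[0,0,-0.065],[0,0,0]]
    - [[0,0,-0.105],[0,0,0]]
    - [[0,0,-0.15],[0,0,0]]
    - [[0,0,-0.195],[0,0,0]]
    - [[0,0,-0.235],[0,0,0]]
    - [[0,0,-0.265],[0,0,0]]
    - [[0,0,-0.28],[0,0,0]]
    - [[0,0,-0.285],[0,0,0]]

```text
time: 25.18
tool_pos: [0.5133, -0.2573, 0.1893]
tcp_rot: [-1.225, -1.184, 1.184]
wrist_force: [-0.0, 0.6, -2.7]
width: 0.198
```

Request:
play_rows:
  motion:
    - [[0,0,-0.0025],[0,0,0]]
    - [[0,0,-0.005],[0,0,0]]
    - [[0,0,-0.0075],[0,0,0]]
    - [[0,0,-0.01],[0,0,0]]
    - [[0,0,-0.0125],[0,0,0]]
    - [[0,0,-0.015],[0,0,0]]
    - [[0,0,-0.0175],[0,0,0]]
    - [[0,0,-0.02],[0,0,0]]
    - [[0,0,-0.0225],[0,0,0]]
    - [[0,0,-0.025],[0,0,0]]

```text
time: 26.42
tool_pos: [0.5132, -0.2573, 0.1794]
tcp_rot: [-1.225, -1.184, 1.184]
wrist_force: [-0.3, 0.5, -3.5]
width: 0.202
```

Request:
play_rows:
  motion:
    - [[0,0,-0.0025],[0,0,0]]
    - [[0,0,-0.005],[0,0,0]]
    - [[0,0,-0.0075],[0,0,0]]
    - [[0,0,-0.0075],[0,0,0]]

```text
time: 26.92
tool_pos: [0.5131, -0.2573, 0.1763]
tcp_rot: [-1.225, -1.183, 1.184]
wrist_force: [-0.1, 0.8, -4.1]
width: 0.204
```

Request:
play_rows:
  motion:
    - [[0,0,-0.0025],[0,0,0]]
    - [[0,0,-0.005],[0,0,0]]
    - [[0,0,-0.005],[0,0,0]]
    - [[0,0,-0.005],[0,0,0]]

```text
time: 27.42
tool_pos: [0.5134, -0.2575, 0.1748]
tcp_rot: [-1.226, -1.184, 1.184]
wrist_force: [0.2, -0.2, -1.2]
width: 0.202
```

Request:
play_rows:
  motion:
    - [[0,0,-0.0025],[0,0,0]]
    - [[0,0,-0.005],[0,0,0]]
    - [[0,0,-0.0075],[0,0,0]]
    - [[0,0,-0.01],[0,0,0]]
    - [[0,0,-0.01],[0,0,0]]

```text
time: 28.05
tool_pos: [0.5131, -0.2573, 0.1703]
tcp_rot: [-1.225, -1.184, 1.184]
wrist_force: [0.6, 1.1, -0.5]
width: 0.202
```

Request:
play_rows:
  motion:
    - [[-0.003,0,0.001],[0,0,0]]
    - [[-0.008,0,0.001],[0,0,0]]
    - [[-0.01,0,0.001],[0,0,0]]
    - [[-0.01,0,0.001],[0,0,0]]

```text
time: 28.55
tool_pos: [0.5091, -0.2573, 0.1709]
tcp_rot: [-1.226, -1.184, 1.183]
wrist_force: [-0.4, -0.2, -1.9]
width: 0.199
```

Request:
play_rows:
  motion:
    - [[-0.005,0,0],[0,0,0]]
    - [[-0.01,0,0],[0,0,0]]
    - [[-0.015,0.0005,0],[0,0,0]]
    - [[-0.015,0.0005,0],[0,0,0]]

```text
time: 29.05
tool_pos: [0.503, -0.2571, 0.1709]
tcp_rot: [-1.225, -1.183, 1.184]
wrist_force: [-0.6, -0.3, -1.1]
width: 0.199
```

```bash
python3 - <<'E'
from h import *
from workcell import bot
n="scene"
p,d=cams.read_camera(n)
w=p[60:180,150:300]
cv2.imwrite(f"pics/{n}6.png",cv2.cvtColor(cv2.resize(w,None,fx=5,fy=5,interpolation=cv2.INTER_CUBIC)[:600],cv2.COLOR_RGB2BGR))
s=bot.read_state();print({k:np.round(s[k],4).tolist() for k in("time","tool_pos","wrist_force")})
E
```

```text
{'time': 29.1, 'tool_pos': [0.5031, -0.2571, 0.1709], 'wrist_force': [-0.0628, 0.3563, -1.4318]}
```

View pics/scene6.png

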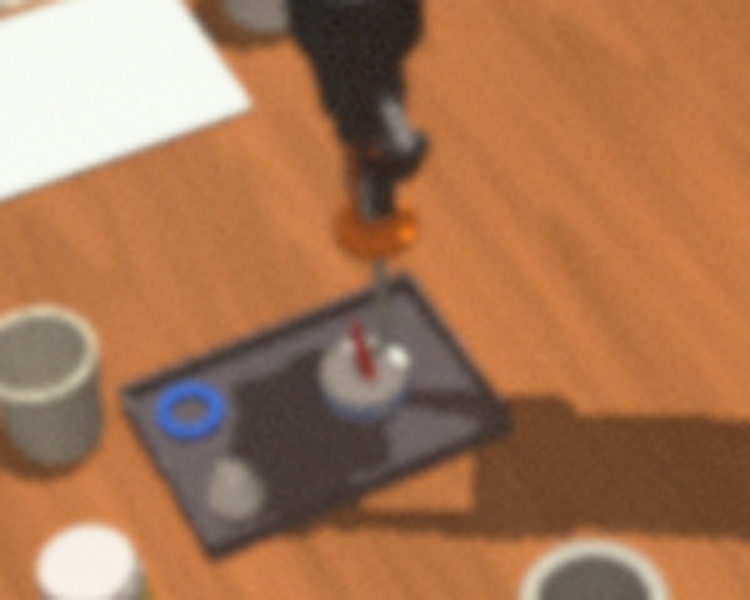

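The plug stands upright in the tray with the hook out. I'll back off further and then lift clear.

Request:
play_rows:
  motion:
    - [[-0.015,0,0],[0,0,0]]
    - [[-0.03,0,0],[0,0,0]]
    - [[-0.03,0,0],[0,0,0]]
    - [[-0.03,0,0.04],[0,0,0]]
    - [[-0.03,0,0.1],[0,0,0]]
    - [[-0.03,0,0.2],[0,0,0]]
    - [[-0.03,0,0.3],[0,0,0]]
    - [[-0.03,0,0.32],[0,0,0]]
    - [[-0.03,0,0.32],[0,0,0]]

```text
time: 30.22
tool_pos: [0.4915, -0.2573, 0.2996]
tcp_rot: [-1.227, -1.184, 1.184]
wrist_force: [-0.1, -0.7, -1.8]
width: 0.199
```

Request:
play_rows:
  motion:
    - [[0.077,0.669,0],[0,0,0]]
    - [[0.077,0.669,0],[0,0,0]]
    - [[0.077,0.669,0],[0,0,0]]
    - [[0.077,0.669,0],[0,0,0]]
    - [[0.077,0.669,0],[0,0,0]]
    - [[0.077,0.669,0],[0,0,0]]

```text
time: 30.98
tool_pos: [0.5212, 0.0115, 0.297]
tcp_rot: [-1.222, -1.183, 1.188]
wrist_force: [0.4, -0.2, -2.1]
width: 0.206
```

Request:
play_rows:
  motion:
    - [[0.077,0.669,0],[0,0,0]]
    - [[0.077,0.669,0],[0,0,0]]
    - [[0.077,0.669,0],[0,0,0]]
    - [[0.077,0.669,0],[0,0,0]]
    - [[0.077,0.669,0],[0,0,0]]
    - [[0.077,0.669,0],[0,0,0]]
    - [[0.077,0.669,0],[0,0,0]]

```text
time: 31.85
tool_pos: [0.5531, 0.2758, 0.2984]
tcp_rot: [-1.227, -1.181, 1.184]
wrist_force: [0.6, -1.0, -0.9]
width: 0.202
```

```bash
python3 - <<'E'
from h import *
from workcell import bot
n="scene"
p,d=cams.read_camera(n)
c=cams.calibration(n)
for l in("hook_toe","hook","plug","plug_top"):
        print(n,l,[(np.round(c["R"].T@(np.array(x["xyz"])-c["t"]),4).tolist(),round(x["conf"],2)) for x in cams.mark_of(n,l)[:4]])
cv2.imwrite(f"pics/{n}7.png",cv2.cvtColor(cv2.resize(p[160:310,220:390],None,fx=4,fy=4,interpolation=cv2.INTER_CUBIC)[:600],cv2.COLOR_RGB2BGR))
s=bot.read_state();print({k:np.round(s[k],4).tolist() for k in("time","tool_pos","wrist_force")})
E
```

```text
scene hook_toe [([0.5591, 0.2767, 0.1708], 0.82), ([0.6036, 0.3813, 0.0023], 0.66), ([0.4559, 0.3129, 0.0022], 0.48), ([0.6329, -0.2938, 0.0042], 0.23)]
scene hook [([0.5539, 0.2767, 0.1674], 0.78), ([0.6046, 0.3865, 0.0012], 0.61), ([0.4576, 0.3061, -0.0009], 0.59)]
scene plug [([0.518, -0.2595, 0.0059], 0.79)]
scene plug_top [([0.5201, -0.2559, 0.027], 0.65), ([0.746, 0.1479, 0.0013], 0.56)]
{'time': 32.1, 'tool_pos': [0.553, 0.2768, 0.2992], 'wrist_force': [0.2983, 0.1602, -0.5366]}
```

View pics/scene7.png

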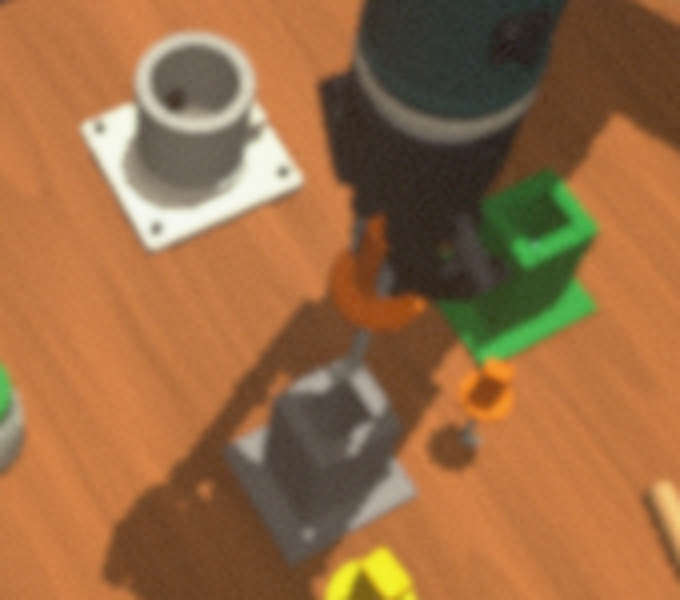

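Request:
play_rows:
  motion:
    - [[0,0.0025,-0.05],[0,0,0]]
    - [[0,0.0025,-0.1],[0,0,0]]
    - [[0,0.0025,-0.13],[0,0,0]]
    - [[0,0.0025,-0.16],[0,0,0]]
    - [[0,0.0025,-0.19],[0,0,0]]
    - [[0,0.0025,-0.22],[0,0,0]]
    - [[0,0.0025,-0.25],[0,0,0]]
    - [[0,0.0025,-0.28],[0,0,0]]
    - [[0,0.0025,-0.3],[0,0,0]]
    - [[0,0.0025,-0.3],[0,0,0]]

```text
time: 33.35
tool_pos: [0.5523, 0.2788, 0.1778]
tcp_rot: [-1.225, -1.182, 1.185]
wrist_force: [-0.1, -0.0, -1.0]
width: 0.202
```

Request:
play_rows:
  motion:
    - [[0,0,-0.02],[0,0,0]]
    - [[0,0,-0.04],[0,0,0]]
    - [[0,0,-0.06],[0,0,0]]
    - [[0,0,-0.075],[0,0,0]]
    - [[0,0,-0.085],[0,0,0]]
    - [[0,0,-0.0875],[0,0,0]]
    - [[0,0,-0.0875],[0,0,0]]

```text
time: 34.22
tool_pos: [0.5529, 0.2792, 0.144]
tcp_rot: [-1.225, -1.184, 1.183]
wrist_force: [0.2, 0.3, -1.2]
width: 0.201
```

Request:
play_rows:
  motion:
    - [[0,0,-0.0025],[0,0,0]]
    - [[0,0,-0.005],[0,0,0]]
    - [[0,0,-0.0075],[0,0,0]]
    - [[0,0,-0.01],[0,0,0]]
    - [[0,0,-0.01],[0,0,0]]

```text
time: 34.85
tool_pos: [0.5528, 0.2791, 0.1398]
tcp_rot: [-1.225, -1.183, 1.184]
wrist_force: [0.6, -0.4, -1.2]
width: 0.201
```

Request:
play_rows:
  motion:
    - [[0,0,-0.0025],[0,0,0]]
    - [[0,0,-0.0025],[0,0,0]]

```text
time: 35.1
tool_pos: [0.5529, 0.2791, 0.1396]
tcp_rot: [-1.226, -1.184, 1.183]
wrist_force: [-1.8, -1.3, 4.0]
width: 0.205
```

Request:
play_rows:
  motion:
    - [[0,0,0],[0,0,0]]
    - [[0,0,0],[0,0,0]]
    - [[0,0,0],[0,0,0]]
    - [[0,0,0],[0,0,0]]
    - [[0,0,0],[0,0,0]]
    - [[0,0,0],[0,0,0]]
    - [[0,0,0],[0,0,0]]
  gripper: 0

```text
time: 35.98
tool_pos: [0.5528, 0.2791, 0.1389]
tcp_rot: [-1.225, -1.184, 1.184]
wrist_force: [-0.0, 1.0, 0.5]
width: 0.996
```

Request:
play_rows:
  motion:
    - [[0,0,0.04],[0,0,0]]
    - [[0,0,0.12],[0,0,0]]
    - [[0,0,0.22],[0,0,0]]
    - [[0,0,0.3],[0,0,0]]
    - [[0,0,0.4],[0,0,0]]
    - [[-0.1,-0.2,0.4],[0,0,0]]
    - [[-0.2,-0.2,0.4],[0,0,0]]
    - [[-0.2,-0.2,0.4],[0,0,0]]

```text
time: 36.98
tool_pos: [0.4695, 0.1973, 0.2994]
tcp_rot: [-1.226, -1.182, 1.183]
wrist_force: [0.6, -0.5, 0.4]
width: 0.998
```

```bash
python3 - <<'E'
from h import *
from workcell import bot
for n in ("scene","top"):
    p,d=cams.read_camera(n)
    c=cams.calibration(n)
    for l in("hook","plug","plug_top","seal_ring","star_nozzle"):
        print(n,l,[(np.round(c["R"].T@(np.array(x["xyz"])-c["t"]),4).tolist(),round(x["conf"],2)) for x in cams.mark_of(n,l)[:4]])
    cv2.imwrite(f"pics/{n}8.png",cv2.cvtColor(cv2.resize(p,(800,600),interpolation=cv2.INTER_CUBIC),cv2.COLOR_RGB2BGR))
s=bot.read_state();print({k:np.round(s[k],4).tolist() for k in("time","tool_pos","wrist_force","width")})
E
```

```text
scene hook [([0.5537, 0.2811, 0.0132], 0.91), ([0.6029, 0.3851, -0.0027], 0.9), ([0.5536, 0.2782, -0.0013], 0.74), ([0.4531, 0.3053, -0.0012], 0.44)]
scene plug [([0.5193, -0.2611, 0.0072], 0.6)]
scene plug_top [([0.5179, -0.2608, 0.0063], 0.58), ([0.5173, -0.2569, 0.0329], 0.47), ([0.6357, -0.2187, 0.0042], 0.38), ([0.7219, 0.3583, 0.0], 0.2)]
scene seal_ring [([0.6337, -0.2971, 0.005], 0.56), ([0.7449, 0.1453, 0.0018], 0.19)]
scene star_nozzle [([0.6363, -0.2172, 0.0032], 0.59)]
top hook [([0.6028, 0.3828, -0.0014], 0.77)]
top plug [([0.5179, -0.2579, 0.0092], 0.59)]
top plug_top [([0.5134, -0.2568, 0.0303], 0.52), ([0.5622, -0.2556, 0.0015], 0.43)]
top seal_ring [([0.6284, -0.2907, 0.0049], 0.45)]
top star_nozzle [([0.6279, -0.2133, 0.0013], 0.44), ([0.7207, 0.3524, 0.0032], 0.29)]
{'time': 37.575, 'tool_pos': [0.473, 0.1993, 0.2986], 'wrist_force': [0.7603, 0.6046, 0.7451], 'width': 1.0022}
```

View pics/scene8.png

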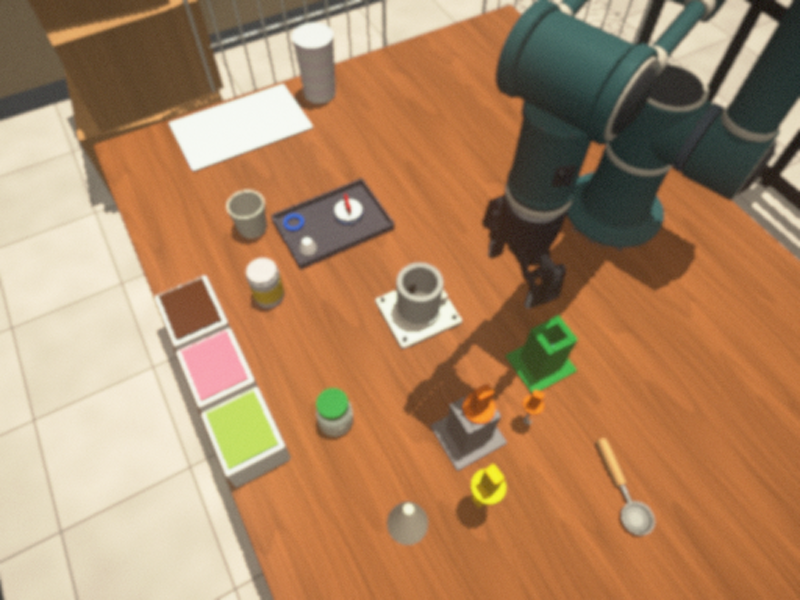

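View pics/top8.png

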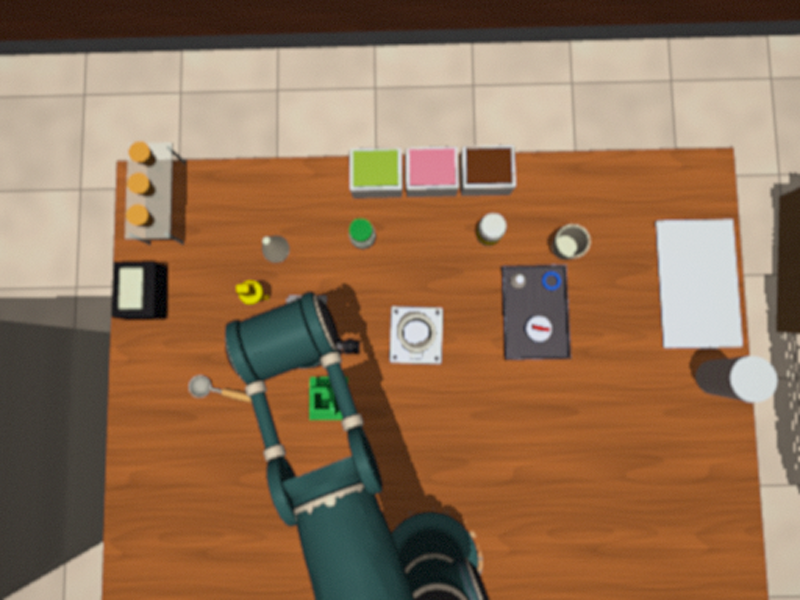

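The plug stands in the tray at scene (348,210), top (539,329). The hook is back in the grey holder at scene (478,405), the bore is empty, and the other items look undisturbed. I'll hand the job in.

```bash
python3 -c "
from workcell import bot
print(bot.finish_job())"
```

```text
the job is handed in; nothing more can be done
None
```

The plug is out of the bore and stands upright in the tray, unhooked. The orange-handled hook is back in its grey holder. I handed the job in at about 37.6 s of the 64 s allowed; the hand-in gives no verdict.

- **Finding the eye:** I touched the bar with the toe at about 9 N. Its top is about 66 mm above the counter, so the foot stands roughly 9.5 mm above the plug's face. I then slid the toe through from the -x side until the shank touched the bar at about 2 N, and backed off to centre the notch.
- **Drawing and lowering:** The readings showed about 8 N of pull, falling to the plug's weight once it cleared the wipers. I set the plug down at about 1 mm per step near the floor, and the toe came out of the eye without catching.
- **Last checks:** Both cameras put the plug at about (0.518, -0.259), standing flat. The scene camera shows the hook upright in the holder; the arm hid it from the top camera in the last picture. The bore is empty, the ring, nozzle and bystanders look where they were, and the gripper is open and clear.
- **Disagreements:** The two cameras differed by about 2–3 mm, which the touch readings settled. In the last pictures a few network reports gave wrong heights for `plug_top` and the hook. I went by the pictures there.

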